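# Test a batch of returned battery packs in the lever-clamp dock

### The job

Test the returned green battery packs on the bench: swing the dock's red-handled clamp open, lay every pack in a bay of its own along the bay, swing the clamp fully shut over them, and with it shut press the white, then the yellow, then the blue key fully down, one at a time. Then open the clamp fully again, move all the packs to the red tray so that each lies flat on its floor, and swing the empty dock's clamp fully shut. Leave everything else on the bench where it is.

Things in the scene. Friction and masses are not known exactly. Their poses are not given: they have to be found in the camera images.
- dock: Fixed battery test dock: grey plate 12 mm thick (x -100 to +115, y +/-120 mm) with three black-ribbed open bays in a row and a red-handled steel clamp frame hinged at its back. Origin on the underside, below the middle bay's centre; x points from the front (handle) to the back (hinge), y along the row, z up. Hinge posts 12 mm wide, 78 mm high, at x = +95, y = +/-116 mm.
- clamp (a joint): Clamp frame angle, rad: 0 = shut (level, its cross bar lying over the packs), grows as the red handle is swung up and back; stop at 1.85. Stiff hinge: stays where it is left.
- clamp_grip (a point): Middle of the clamp's red round handle bar, 16 mm diameter, 210 mm long, parallel to the hinge axis (dock y), 195 mm from the hinge axis. The frame's two 10 mm side arms run at y = +/-105 mm; a flat cross bar (22 x 210 x 10 mm) lies 95 mm from the hinge axis, over the middle of the bays when shut, its rubber pads 40 mm above their floors. Open past 1.6 rad for free access.
- clamp_hinge (a point): Middle of the clamp's hinge axis, 66 mm above the dock's underside; the axis runs along dock y; shut, the handle lies 195 mm towards dock -x.
- tray: Fixed open red tray 150 x 230 x 22 mm, walls and floor 5 mm thick, origin at the centre of its underside, x along its short side. Room for three packs side by side, each along the tray's x, 64 mm apart.
- bay1 (a point): Centre of the floor of bay 1 of the dock, 12 mm above the dock's underside. A bay is 108 mm along dock x, 46 mm along dock y, its ribs 8 mm high; bays are 64 mm apart. Axes as the dock's.
- bay2 (a point): Centre of the floor of bay 2 of the dock, 12 mm above the dock's underside. A bay is 108 mm along dock x, 46 mm along dock y, its ribs 8 mm high; bays are 64 mm apart. Axes as the dock's.
- bay3 (a point): Centre of the floor of bay 3 of the dock, 12 mm above the dock's underside. A bay is 108 mm along dock x, 46 mm along dock y, its ribs 8 mm high; bays are 64 mm apart. Axes as the dock's.
- key_white (a joint): Travel of the white key, m: 0 = up, 0.006 = fully down (5 N); springs back.
- key_white_top (a point): Centre of the top face of the round white key (32 mm across), in a dark steel collar 48 mm across. The three keys stand in a row, 62 mm apart, in varying order, on a fixed grey console 70 x 200 x 36 mm; key tops are about 58 mm above the bench.
- key_yellow (a joint): Travel of the yellow key, m: 0 = up, 0.006 = fully down (5 N); springs back.
- key_yellow_top (a point): Centre of the top face of the round yellow key (32 mm across), in a dark steel collar 48 mm across. The three keys stand in a row, 62 mm apart, in varying order, on a fixed grey console 70 x 200 x 36 mm; key tops are about 58 mm above the bench.
- key_blue (a joint): Travel of the blue key, m: 0 = up, 0.006 = fully down (5 N); springs back.
- key_blue_top (a point): Centre of the top face of the round blue key (32 mm across), in a dark steel collar 48 mm across. The three keys stand in a row, 62 mm apart, in varying order, on a fixed grey console 70 x 200 x 36 mm; key tops are about 58 mm above the bench.
- pack1: Rechargeable battery pack, green block 100 x 38 x 38 mm with black ends, 0.3 kg. Origin at its centre; x along its length. May be absent (None from the start). It may lie on any of its four long sides and either way round.
- pack2: Rechargeable battery pack, green block 100 x 38 x 38 mm with black ends, 0.3 kg. Origin at its centre; x along its length. May be absent (None from the start). It may lie on any of its four long sides and either way round.
- pack3: Rechargeable battery pack, green block 100 x 38 x 38 mm with black ends, 0.3 kg. Origin at its centre; x along its length. May be absent (None from the start). It may lie on any of its four long sides and either way round.
- mug: Bystander: blue mug 76 mm wide, 90 mm high, loose. Leave it alone.
- tape: Bystander: black roll of tape, 90 mm across, 20 mm high, loose. Leave it alone.
- screwdriver: Bystander: screwdriver 180 mm long, lying, loose. Leave it alone.
- jar: Bystander: closed jar 60 mm across, 70 mm high, loose. Leave it alone.
- carton: Bystander: small cardboard carton 80 x 60 x 50 mm, loose. Leave it alone.
- wrench: Bystander: wrench 160 mm long, lying, loose. Leave it alone.
- meter: Bystander: yellow multimeter 160 x 80 x 36 mm, lying, loose. Leave it alone.

How it is judged (in metres and radians):
On the way, in this order (a step that is already met when the one before it is completed fails the run):
1. the clamp is swung open (value of joint clamp above 1.2 rad), for 0.2 s.
2. every pack lies in a bay with the clamp open (value of joint clamp above 1 rad and ((horizontal distance between pack1 and bay1 below 0.012 m and z of pack1 in the frame of bay1 below 0.024 m and angle between the x axis of pack1 and the x axis of dock, either way round below 0.15 rad) or (horizontal distance between pack1 and bay2 below 0.012 m and z of pack1 in the frame of bay2 below 0.024 m and angle between the x axis of pack1 and the x axis of dock, either way round below 0.15 rad) or (horizontal distance between pack1 and bay3 below 0.012 m and z of pack1 in the frame of bay3 below 0.024 m and angle between the x axis of pack1 and the x axis of dock, either way round below 0.15 rad)) and ((horizontal distance between pack2 and bay1 below 0.012 m and z of pack2 in the frame of bay1 below 0.024 m and angle between the x axis of pack2 and the x axis of dock, either way round below 0.15 rad) or (horizontal distance between pack2 and bay2 below 0.012 m and z of pack2 in the frame of bay2 below 0.024 m and angle between the x axis of pack2 and the x axis of dock, either way round below 0.15 rad) or (horizontal distance between pack2 and bay3 below 0.012 m and z of pack2 in the frame of bay3 below 0.024 m and angle between the x axis of pack2 and the x axis of dock, either way round below 0.15 rad)) and ((horizontal distance between pack3 and bay1 below 0.012 m and z of pack3 in the frame of bay1 below 0.024 m and angle between the x axis of pack3 and the x axis of dock, either way round below 0.15 rad) or (horizontal distance between pack3 and bay2 below 0.012 m and z of pack3 in the frame of bay2 below 0.024 m and angle between the x axis of pack3 and the x axis of dock, either way round below 0.15 rad) or (horizontal distance between pack3 and bay3 below 0.012 m and z of pack3 in the frame of bay3 below 0.024 m and angle between the x axis of pack3 and the x axis of dock, either way round below 0.15 rad))), for 0.2 s.
3. the clamp is shut over the packs (value of joint clamp below 0.07 rad and ((horizontal distance between pack1 and bay1 below 0.012 m and z of pack1 in the frame of bay1 below 0.024 m and angle between the x axis of pack1 and the x axis of dock, either way round below 0.15 rad) or (horizontal distance between pack1 and bay2 below 0.012 m and z of pack1 in the frame of bay2 below 0.024 m and angle between the x axis of pack1 and the x axis of dock, either way round below 0.15 rad) or (horizontal distance between pack1 and bay3 below 0.012 m and z of pack1 in the frame of bay3 below 0.024 m and angle between the x axis of pack1 and the x axis of dock, either way round below 0.15 rad)) and ((horizontal distance between pack2 and bay1 below 0.012 m and z of pack2 in the frame of bay1 below 0.024 m and angle between the x axis of pack2 and the x axis of dock, either way round below 0.15 rad) or (horizontal distance between pack2 and bay2 below 0.012 m and z of pack2 in the frame of bay2 below 0.024 m and angle between the x axis of pack2 and the x axis of dock, either way round below 0.15 rad) or (horizontal distance between pack2 and bay3 below 0.012 m and z of pack2 in the frame of bay3 below 0.024 m and angle between the x axis of pack2 and the x axis of dock, either way round below 0.15 rad)) and ((horizontal distance between pack3 and bay1 below 0.012 m and z of pack3 in the frame of bay1 below 0.024 m and angle between the x axis of pack3 and the x axis of dock, either way round below 0.15 rad) or (horizontal distance between pack3 and bay2 below 0.012 m and z of pack3 in the frame of bay2 below 0.024 m and angle between the x axis of pack3 and the x axis of dock, either way round below 0.15 rad) or (horizontal distance between pack3 and bay3 below 0.012 m and z of pack3 in the frame of bay3 below 0.024 m and angle between the x axis of pack3 and the x axis of dock, either way round below 0.15 rad))), for 0.2 s.
4. the white key alone is pressed fully, clamp shut (value of joint clamp below 0.07 rad and value of joint key_white above 0.004 m and value of joint each of key_yellow, key_blue below 0.002 m), for 0.05 s.
5. the yellow key alone is pressed fully, clamp shut (value of joint clamp below 0.07 rad and value of joint key_yellow above 0.004 m and value of joint each of key_white, key_blue below 0.002 m), for 0.05 s.
6. the blue key alone is pressed fully, clamp shut (value of joint clamp below 0.07 rad and value of joint key_blue above 0.004 m and value of joint each of key_white, key_yellow below 0.002 m), for 0.05 s.
7. the clamp is opened again (value of joint clamp above 1.2 rad), for 0.2 s.
At the end, for the whole second after the job is handed in: Every pack present lies flat on the tray's floor (centre within 60 mm of the tray's centre along its x and 100 mm along its y, centre under 32 mm above the tray's underside, long axis within 0.15 rad of level) and at rest; the clamp is shut (under 0.07 rad); all keys are up (value of joint clamp below 0.07 rad and x of pack1 in the frame of tray between -0.06 and 0.06 m and y of pack1 in the frame of tray between -0.1 and 0.1 m and z of each of pack1, pack2, pack3 in the frame of tray below 0.032 m and angle between pack1's own x axis and vertical between 1.42 and 1.72 rad and linear speed of each of pack1, pack2, pack3 below 0.03 m/s and x of pack2 in the frame of tray between -0.06 and 0.06 m and y of pack2 in the frame of tray between -0.1 and 0.1 m and angle between pack2's own x axis and vertical between 1.42 and 1.72 rad and x of pack3 in the frame of tray between -0.06 and 0.06 m and y of pack3 in the frame of tray between -0.1 and 0.1 m and angle between pack3's own x axis and vertical between 1.42 and 1.72 rad and value of joint each of key_white, key_yellow, key_blue below 0.002 m); the robot touches nothing.
It fails at once if two keys down at once (value of joint each of key_white, key_yellow above 0.004 m or value of joint each of key_white, key_blue above 0.004 m or value of joint each of key_yellow, key_blue above 0.004 m).
It fails at once if a key pressed while the clamp is not shut (value of joint clamp above 0.15 rad and value of joint any of key_white, key_yellow, key_blue above 0.004 m).
It fails at once if a bystander is moved more than 50 mm (distance of any of mug, tape, screwdriver, jar, carton, wrench, meter from where it was at the start of the episode above 0.05 m).
Of pack1, pack2, pack3 only 2 to 3 are there at a start; the rules pass over those that are not, and their reading is None.
At some moment in a run one of pack1, pack2, pack3 may be knocked a few centimetres aside while the robot is not near it.
Once in a run the grip may slacken for a moment while it holds something.
It also fails if it takes over 210 s, if anything falls off the work surface, if the arm or the gripper's body presses on something with over 40 N, if the wrist force passes 120 N, or if a joint passes its speed limit or range.

### The arm

A 7-joint arm with a two-finger parallel gripper is mounted at the origin on the work surface. World frame = base frame: x ahead of the robot, y to its left, z up, the work surface at z = 0. Lengths are in mm, angles in rad, forces in N, time in s.
With the tool pointing down it reaches from about 400 to 900 mm from the base axis. Payload 5.6 kg.
Tool frame: the origin (TCP) lies midway between the tips of the shut fingers; the grasp point (between the pads) lies 19 mm behind it; x points along the fingers, y is the direction in which the jaws open and shut, and the axes are right-handed (so a half turn about x gives the same grasp; the last joint's range is limited). The gripper opens to 92 mm and grips with 3 to 60 N. Pads are 20 mm wide; open, the fingers measure 128 mm over their backs; the gripper's body (75 mm by 189 mm) begins 69 mm behind the grasp point.
Start: joints at [-1.19, 0.468, -0.012, 1.603, 0.006, 1.071, -0.056], TCP at [267.338, 592.486, 214.592] pointing down, gripper open.
Joint ranges: [-2.53, 2.53], [-0.31, 2.02], [-1.57, 1.55], [0.28, 2.44], [-1.29, 4.43], [0.15, 1.84], [-2.92, 2.92]. Speed limits (rad/s): [2.57, 2.57, 3.14, 3.14, 3.14, 3.14, 3.14].

### API

Orientations are given as a rotation vector (axis times angle).
In Python, from cell import robot, grip, kin, viewer gives the robot as it stands. Calls block until the motion is done:
- robot.movep(position, orientation): joint-space move of the TCP to a pose.
- robot.servo_line(position, feed=150, rotation=None): straight line of the TCP; rotation=None keeps the orientation; feed is the mean speed in mm/s.
- robot.goto_joints(angles): joint-space move.
- grip(opening, newtons=None): opening from 0.0 (shut) to 1.0 (fully open); newtons is the grip in N (None keeps the last); returns when the fingers have stopped.
- robot.hold(seconds).
- kin.ik(position, orientation): joint angles nearest the present ones, or None.
- robot.observe(): the state.
- viewer.read_camera(name): name is "scene" or "top" or "wrist"; returns the picture (400x640x3 uint8, red, green, blue); there is no depth.
- viewer.camera_info(name): a dict with "camera_matrix" (3x3 intrinsics, pixels), "R" (3x3) and "t" (3): a world point X has camera coordinates R X + t. Camera axes: x right, y down, z forward; pixel columns grow to the right and rows downward; lengths in mm; the calibration is good to about 2 mm. A picture is of the moment at which its call begins: read the wrist's pose just before it. camera_info takes no time and is no camera call; for the wrist camera it gives the pose at the moment of the call.
A pose or a line that the arm cannot do raises robot.IKError and nothing moves.
- robot.job_done(): hands the job in, once; it reports no verdict.
Trained networks look in the newest picture that a camera, given by its name, has taken for a name from the list of things; names that differ only in an ending like _2 or _b are one class to them, and where a whole thing is asked for, a point or a joint stands for the part that bears it (a point fixed in the world has none). Each returns a list of dicts, best first, with "confidence" (0 to 1); they miss things now and then, are a little off and sometimes report something else, mostly with a low value. They report only what shows in the picture. A call takes as long as a camera call.
- viewer.silhouettes(name, camera): "mask" (400x640 bool, what is visible of it).
- viewer.pinpoint(name, camera): "at" ([x, y, z] in mm, in the coordinates of the camera as it stood for that picture, good to about 4 mm: a listed point, or the origin of a listed thing).
The state is a dict: "t": time; "joints": joint angles; "joint_velocities": joint speeds; "joint_torque": joint torques, N m; "tcp_pos": TCP position; "tcp_rot": TCP orientation; "contact_force": force on the tool from outside, world axes, zero at the start; "wrist_torque": the same for the moment, N m; "grip_width": opening from 0.0 (shut) to 1.0 (fully open).
Only numpy, scipy, OpenCV 4.12 (cv2) and the standard library are available. Lean on these libraries where they do the work, as an engineer would, in place of code of your own. Each camera call takes 0.05 s, during which the arm holds its last target.

## Working session

There is one attempt and no reset: what is moved stays moved. The work goes in short steps, each a Python script; the robot and the scene stay as the last script left them, time stands still between calls to the robot, and variables do not carry over. Pictures are saved under pics/ and viewed, and the job is handed in when it is done.

```bash
ls; mkdir -p pics; python3 - <<'E'
from cell import robot, grip, kin, viewer
import cv2
s=robot.observe();print(s)
for n in("scene","top","wrist"):
    im=viewer.read_camera(n);cv2.imwrite(f"pics/a_{n}.png",im[:,:,::-1])
    print(n,viewer.camera_info(n))
E
```

```text
pics
{'t': 0.0, 'joints': array([-1.19001757,  0.4683768 , -0.01161114,  1.60359251,  0.00599464,
        1.07141233, -0.05630041]), 'joint_velocities': array([ 9.95152337e-05, -1.56131201e-03,  4.23940097e-04, -4.48690931e-04,
        5.36590214e-04, -8.60218324e-04,  2.84616759e-04]), 'joint_torque': array([-1.65222929e-03, -5.20549572e+01, -1.31122468e-02, -2.43767738e+01,
       -5.67279279e-02,  1.67149730e-02,  1.46016669e-04]), 'tcp_pos': array([267.10675307, 591.95269008, 213.65348061]), 'tcp_rot': array([ 0.33107062,  1.54536942, -0.33381373]), 'contact_force': array([ 0.587207  , -0.55292551, -0.44239242]), 'wrist_torque': array([-0.00657443,  0.0049662 ,  0.00861725]), 'grip_width': 0.9998746537599634}
scene {'camera_matrix': array([[429.11712362,   0.        , 315.99732692],
       [  0.        , 429.11712362, 197.11280946],
       [  0.        ,   0.        ,   1.        ]]), 'R': array([[-0.38521788,  0.92274394, -0.01228051],
       [ 0.79444696,  0.32482816, -0.51316731],
       [-0.46953297, -0.20743743, -0.85820074]]), 't': array([ 230.51710186, -411.67111816, 1680.
[... 156 characters left out ...]
,   0.        ,   1.        ]]), 'R': array([[ 2.65002242e-02, -9.99643480e-01,  3.26345864e-03],
       [-9.89109521e-01, -2.66934954e-02, -1.44740503e-01],
       [ 1.44776014e-01,  6.07737772e-04, -9.89464267e-01]]), 't': array([-33.11092479, 559.32189875, 990.54739468])}
wrist {'camera_matrix': array([[351.11226841,   0.        , 314.27965008],
       [  0.        , 351.11226841, 201.60041923],
       [  0.        ,   0.        ,   1.        ]]), 'R': array([[ 4.11403997e-01,  9.11452778e-01, -7.64747489e-04],
       [ 8.84439663e-01, -3.99008001e-01,  2.41989870e-01],
       [ 2.20257199e-01, -1.00231973e-01, -9.70278474e-01]]), 't': array([-650.45422593,  -28.15813626,  389.9390033 ])}
```

View pics/a_scene.png

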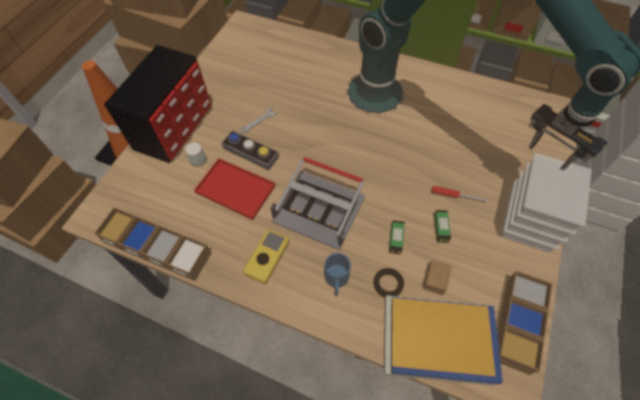

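View pics/a_top.png

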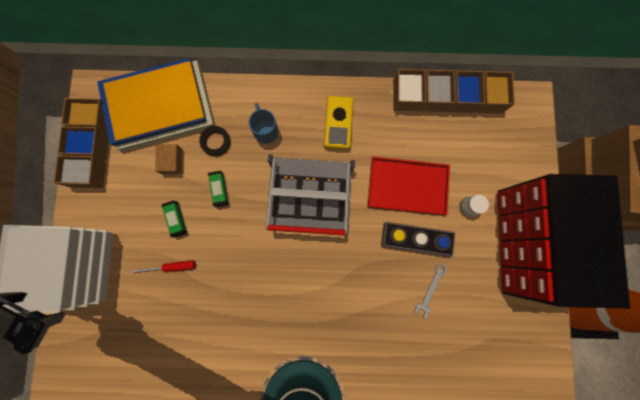

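View pics/a_wrist.png

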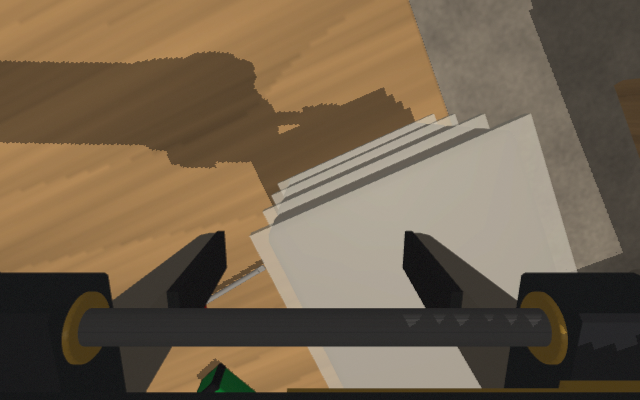

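The scene and top pictures show two green packs at top px (174,218) and (218,188). The dock is near (310,195) with its red handle towards the robot at (308,231). The tray is near (409,186). The keys are yellow (400,236), white (421,239) and blue (443,242). Next I'll pin these down in world coordinates.

```bash
cat > h.py <<'E'
from cell import robot, grip, kin, viewer
import numpy as np, cv2
from scipy.spatial.transform import Rotation as Rn
def c2w(p,ci): return ci["R"].T@(np.array(p)-ci["t"])
def pin(name,cam,ci=None):
    ci=ci or viewer.camera_info(cam)
    return [(np.round(c2w(d["at"],ci),1),round(d["confidence"],2)) for d in viewer.pinpoint(name,cam)]
def ray(px,z,ci):
    d=ci["R"].T@np.linalg.inv(ci["camera_matrix"])@np.array([px[0],px[1],1.]); o=-ci["R"].T@ci["t"]
    return o+d*(z-o[2])/d[2]
def proj(X,ci):
    c=ci["R"]@np.array(X)+ci["t"];p=ci["camera_matrix"]@c;return p[:2]/p[2]
def rot(xa,ya):
    "tool x axis (along the fingers), tool y axis (jaw) -> rotvec"
    xa=np.array(xa,float);xa/=np.linalg.norm(xa);ya=np.array(ya,float);ya-=xa*(ya@xa);ya/=np.linalg.norm(ya)
    return Rn.from_matrix(np.c_[xa,ya,np.cross(xa,ya)]).as_rotvec()
def down(a):
    "pointing down, jaws along world yaw a"
    return rot([0,0,-1],[np.cos(a),np.sin(a),0])
def snap(cam,fn):
    im=viewer.read_camera(cam);cv2.imwrite("pics/"+fn+".png",im[:,:,::-1]);return im
E
python3 - <<'E'
from h import *
names="dock clamp_grip clamp_hinge tray bay1 bay2 bay3 key_white_top key_yellow_top key_blue_top pack1 mug tape screwdriver meter".split()
for cam in("top","scene"):
    viewer.read_camera(cam)
    for n in names: print(cam,n,pin(n,cam)[:4])
print(robot.observe()["t"])
E
```

```text
top dock [(array([556.8,  -5.8,   3.5]), 0.91)]
top clamp_grip [(array([465.3,   0.8,  88. ]), 0.71)]
top clamp_hinge [(array([654. ,  -8.3,  65.5]), 0.82)]
top tray [(array([ 603.5, -297.3,   -1.3]), 0.74)]
top bay1 [(array([565.9,  61.2,  14.9]), 0.95), (array([556.9, -65.9,  14.8]), 0.91), (array([559.5,  -1.5,  10.8]), 0.75)]
top bay2 [(array([565.9,  61.2,  14.9]), 0.95), (array([556.9, -65.9,  14.8]), 0.91), (array([559.5,  -1.5,  10.8]), 0.75)]
top bay3 [(array([565.9,  61.2,  14.9]), 0.95), (array([556.9, -65.9,  14.8]), 0.91), (array([559.5,  -1.5,  10.8]), 0.75)]
top key_white_top [(array([ 448. , -318.2,   61.1]), 0.62), (array([660. , 411.8,   1.2]), 0.3)]
top key_yellow_top [(array([ 458.7, -253.8,   57.6]), 0.41)]
top key_blue_top [(array([665. , 409.3,  -1.4]), 0.62), (array([ 440.1, -379. ,   62.4]), 0.4)]
top pack1 [(array([578.9, 262.1,  19.6]), 0.65), (array([488.3, 385.7,  21.2]), 0.55)]
top mug [(array([760.5, 132.5,   2.7]), 0.96)]
top tape [(array([726.6, 283.2,  -0.9]), 0.96)]
top screwdriver [(array([349.6, 408.8,  -0.7]), 0.85)]
top meter [(array([787.9, -84
[... 767 characters left out ...]
), (array([563.3,  -2.7,  12.5]), 0.66), (array([ 7.621e+02,  1.333e+02, -6.000e-01]), 0.54), (array([ 606.7, -293.4,    1.6]), 0.41)]
scene key_white_top [(array([ 448.2, -315.8,   57.9]), 0.64)]
scene key_yellow_top [(array([ 457.4, -255.9,   57.3]), 0.58), (array([ 444. , -315.6,   55.9]), 0.54)]
scene key_blue_top [(array([ 439.8, -373.8,   59.2]), 0.64)]
scene pack1 [(array([580.4, 269.8,  21.3]), 0.65), (array([489.7, 385.2,  18.7]), 0.57)]
scene mug [(array([760.6, 136.7,   2.5]), 0.66)]
scene tape [(array([727.8, 289.2,   2.4]), 0.93), (array([561.4,  -3.1,   1.1]), 0.68)]
scene screwdriver [(array([346.6, 404.8,  -0.9]), 0.63)]
scene meter [(array([785.9, -79.9,  -4.8]), 0.82)]
1.75
```

```bash
python3 - <<'E'
from h import *
im=cv2.imread("pics/a_top.png")[:,:,::-1].astype(int)
ci=viewer.camera_info("top")
r,g,b=im[...,0],im[...,1],im[...,2]
def rect(mask,z,name):
    n,l,st,ce=cv2.connectedComponentsWithStats(mask.astype(np.uint8))
    for i in range(1,n):
        if st[i,4]<60: continue
        ys,xs=np.where(l==i)
        W=np.array([ray((x,y),z,ci)[:2] for x,y in zip(xs,ys)],np.float32)
        (c,s,a)=cv2.minAreaRect(W); 
        u,sv,vt=np.linalg.svd(W-W.mean(0),full_matrices=False)
        print(name,st[i,:4],np.round(c),np.round(s),"mean",np.round(W.mean(0),1),"long yaw",round(float(np.arctan2(vt[0,1],vt[0,0])),3))
red=(r>110)&(g<60)&(b<60)
m=np.zeros_like(red);m[215:245,255:365]=1
rect(red&m,89,"handle")
m=np.zeros_like(red);m[150:220,360:460]=1
rect(red&m,22,"tray")
rect((g>90)&(r<70)&(b<90),38,"green")
print(robot.observe()["t"])
for a in(0,np.pi):
  for th in(0.118,0.9,1.75):
    h=np.array([656.5,-7,66])+195*np.array([-np.cos(th),0.05*np.cos(th),np.sin(th)])
    print(a,th,h,kin.ik(h-[0,0,19],down(a-.05)))
E
```

```text
handle [267 225  79  11] [463.   0.] [210.  16.] mean [462.9  -1.2] long yaw -1.612
tray [368 157  82  58] [ 604. -294.] [230. 150.] mean [ 601.6 -293.8] long yaw -1.658
green [209 174  14  16] [594. 264.] [47. 32.] mean [606.1 265.1] long yaw 1.04
green [213 191  12  11] [553. 255.] [26. 33.] mean [549.7 253.7] long yaw 1.929
green [163 204  18  29] [488. 382.] [79. 33.] mean [488.3 380.9] long yaw -2.787
1.75
0 0.118 [462.85601547   2.68219923  88.95663862] [-0.45990525  0.40358     0.45493813  2.18135127 -0.30337004  0.61582556
  0.16300771]
0 0.9 [535.28605619  -0.93930281 218.74874738] [-0.52900549  0.31291823  0.56858669  1.92904118 -0.20427912  0.95631109
  0.08611465]
0 1.75 [691.25798085  -8.73789904 257.87725964] [-0.45445344  0.57110046  0.63294821  1.49826425 -0.35195514  1.18776818
  0.18492778]
3.141592653589793 0.118 [462.85601547   2.68219923  88.95663862] [ 0.90399851  0.90280935 -1.32759017  2.10280908  1.04919495  1.07340675
  2.11288261]
3.141592653589793 0.9 [535.28605619  -0.93930281 218.74874738] [ 0.87430364  0.69960352 -1.31523962  1.84547467  0.73278489  1.19803078
  2.40744893]
3.141592653589793 1.75 [691.25798085  -8.73789904 257.87725964] [ 0.67121537  0.93115932 -1.33001802  1.41220499  0.89896266  1.47600459
  2.46380883]
```

```bash
python3 - <<'E'
import cv2
im=cv2.imread("pics/a_top.png")[140:260,140:460]
cv2.imwrite("pics/a_crop.png",cv2.resize(im,(800,300),interpolation=cv2.INTER_CUBIC))
E
```

```text
(no output)
```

View pics/a_crop.png

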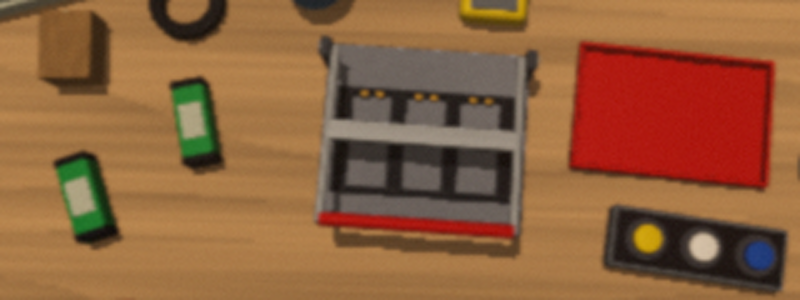

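The crop confirms two packs, with the tray, dock and keys as measured. The handle's yaw gives a dock yaw of about -0.041. Next I'll open the clamp.

```bash
cat >> h.py <<'E'
YAW=-0.041
H=np.array([657.,-7.5,66.])
dx=np.array([np.cos(YAW),np.sin(YAW),0]);dy=np.array([-np.sin(YAW),np.cos(YAW),0])
def handle(th): return H+195*(-np.cos(th)*dx+np.array([0,0,np.sin(th)]))
def st(msg=""):
    s=robot.observe();print(msg,"t",round(s["t"],2),"tcp",np.round(s["tcp_pos"],1),"F",np.round(s["contact_force"],1),"gw",round(s["grip_width"],3));return s
E
python3 - <<'E'
from h import *
p=handle(0.118); o=down(YAW)
grip(0.6)
robot.movep(p+[0,0,60],o);st("above")
robot.servo_line(p+[0,0,-19],feed=120);st("at")
grip(0.0,30);st("gripped")
snap("wrist","b_wrist");snap("scene","b_scene")
E
```

```text
above t 4.68 tcp [463.9   1.6 149. ] F [1.2 0.  0. ] gw 0.598
at t 5.49 tcp [4.64e+02 4.00e-01 7.03e+01] F [1.1 0.1 0.8] gw 0.601
gripped t 6.17 tcp [462.5   0.5  69.7] F [-3.2  1.2  0.4] gw 0.165
```

View pics/b_scene.png

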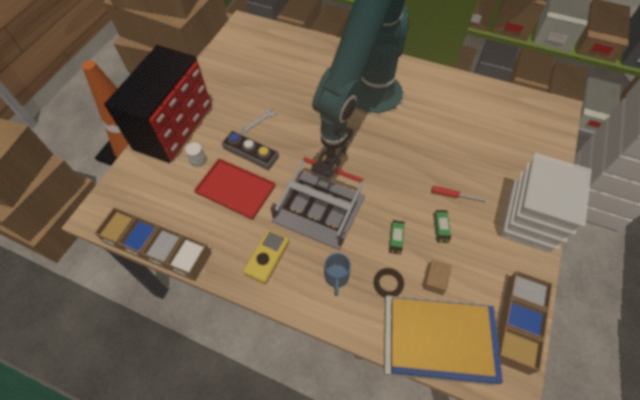

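View pics/b_wrist.png

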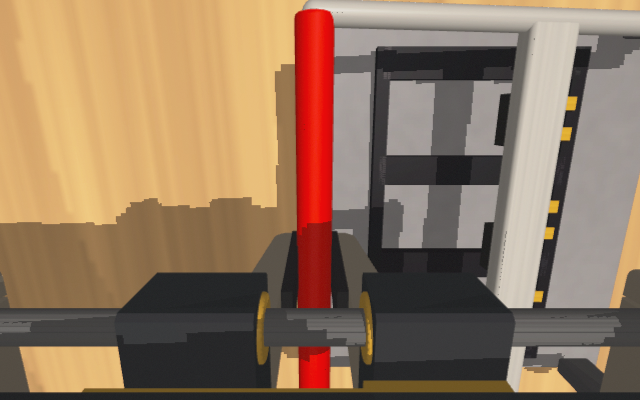

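The fingers hold the handle in the middle (grip width 15 mm, bar at px (314,270)). Now I'll swing it open along the arc.

```bash
python3 - <<'E'
from h import *
s=robot.observe(); off=s["tcp_pos"]-handle(0.118); print(np.round(off,1))
for th in np.linspace(0.118,1.74,9)[1:]:
    robot.servo_line(handle(th)+off,feed=130)
    s=st("%.2f"%th)
    if np.linalg.norm(s["contact_force"])>60: print("stop");break
snap("scene","c_scene");snap("wrist","c_wrist")
E
```

```text
[ -1.    0.1 -19.3]
0.32 t 6.72 tcp [4.706e+02 2.000e-01 1.081e+02] F [-4.4  0.3  0.7] gw 0.165
0.52 t 7.17 tcp [ 4.853e+02 -4.000e-01  1.438e+02] F [-7.2  0.4  4.1] gw 0.165
0.73 t 7.62 tcp [506.2  -1.3 175.7] F [-15.4   0.7  12. ] gw 0.167
0.93 t 8.07 tcp [534.2  -2.4 204.3] F [-24.3  -0.1  29.7] gw 0.162
1.13 t 8.53 tcp [574.1  -4.1 226.9] F [-12.6   1.6  25.7] gw 0.162
1.33 t 8.97 tcp [613.4  -5.8 239. ] F [-2.8  0.9 13.1] gw 0.164
1.54 t 9.43 tcp [652.3  -7.5 242.9] F [ 1.5 -0.7  5.8] gw 0.165
1.74 t 9.88 tcp [690.1  -9.2 239.2] F [ 3.  -0.6  2.1] gw 0.163
```

View pics/c_scene.png

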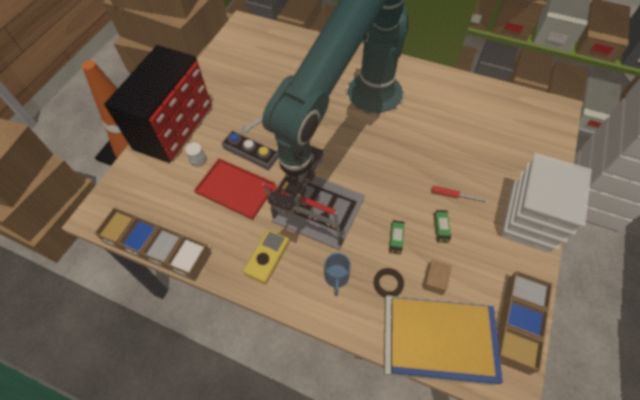

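The clamp is up. I'll release it and look at the dock from above with the wrist camera.

```bash
python3 - <<'E'
from h import *
ci=viewer.camera_info("wrist");s=robot.observe()
print("cam",-ci["R"].T@ci["t"]-s["tcp_pos"], "fwd",ci["R"][2])
grip(0.6)
robot.servo_line(s["tcp_pos"]+[0,0,60],feed=200)
robot.servo_line([470,-4,330],feed=300);st()
ci=viewer.camera_info("wrist");snap("wrist","d_wrist")
for n in("bay1","dock"): print(n,pin(n,"wrist",ci))
ci=viewer.camera_info("top");snap("top","d_top");print(pin("clamp_grip","top",ci),pin("pack1","top",ci))
st()
E
```

```text
cam [  3.74643189  68.44862983 170.75249039] fwd [-0.00856432 -0.24227543 -0.97016971]
 t 12.05 tcp [470.6  -3.8 329.7] F [ 0.1  0.7 -0.4] gw 0.604
bay1 [(array([562.5,   1.6,  12.9]), 0.62), (array([564.8,  62.3,  11.4]), 0.59), (array([558.5, -65.2,  11.4]), 0.58)]
dock [(array([562.3,   1.4,   1.3]), 0.66), (array([ 458. , -255.9,   56. ]), 0.27), (array([ 445.6, -313.8,   59.4]), 0.25)]
[(array([689.8,  -6.1, 258.7]), 0.68)] [(array([579.6, 263.3,  21.5]), 0.96), (array([486.3, 385.5,  21.1]), 0.59)]
 t 12.35 tcp [470.5  -4.2 329.4] F [ 0.1  0.7 -0.3] gw 0.597
```

View pics/d_wrist.png

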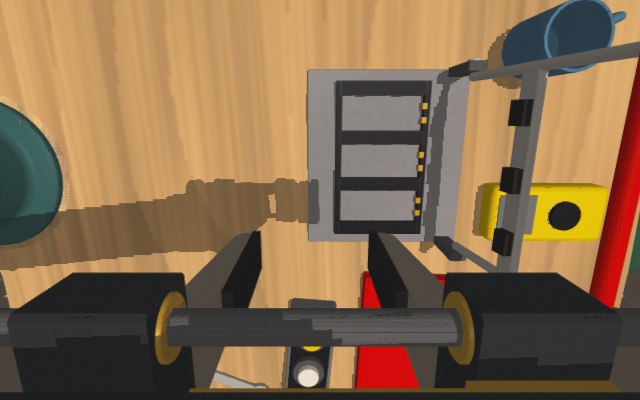

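The clamp stands open at about 1.74 rad and the three bays are clear. I'll refine the dock pose from its plate corners.

```bash
python3 - <<'E'
from h import *
im=cv2.imread("pics/d_wrist.png")
cv2.imwrite("pics/d_crop.png",cv2.resize(im[55:255,290:490],(800,600)[::1] and (600,600),interpolation=cv2.INTER_CUBIC))
ci=viewer.camera_info("wrist")
for px in[(308,70),(307.5,240.5)]: print(np.round(ray(px,12,ci),1))
# predicted model points
for O,yaw in (((562,-1.),-.041),((562,-1.),-.05)):
    d=np.array([np.cos(yaw),np.sin(yaw)]);e=np.array([-d[1],d[0]])
    for lx,ly in((-100,120),(-100,-120),(115,120),(115,-120)):
        q=np.array(O)+lx*d+ly*e; print(yaw,lx,ly,np.round(proj([*q,12],ci),1))
E
```

```text
[468.  120.1  12. ]
[ 456.4 -116.5   12. ]
-0.041 -100 120 [307.2  67.7]
-0.041 -100 -120 [308.1 240.6]
-0.041 115 120 [471.6  67.5]
-0.041 115 -120 [454.  240.7]
-0.05 -100 120 [308.  67.]
-0.05 -100 -120 [307.3 240.1]
-0.05 115 120 [472.4  68.4]
-0.05 115 -120 [453.2 241.3]
```

View pics/d_crop.png

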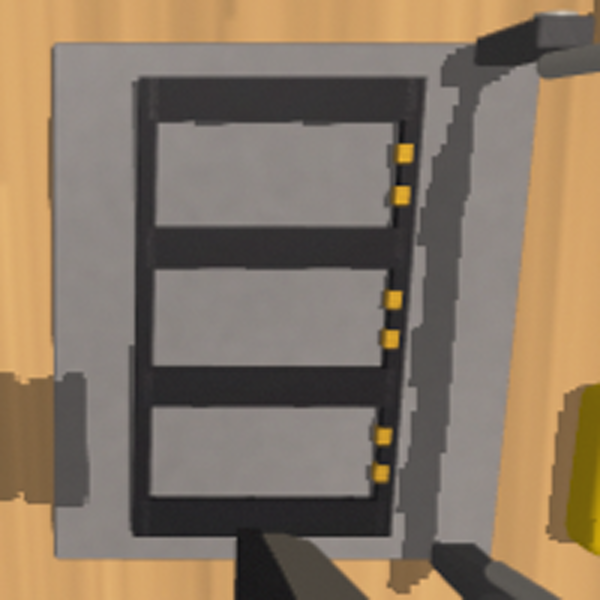

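```bash
sed -i 's/^YAW=.*/YAW=-0.045/; s/^H=.*/O=np.array([562.,-1.5,0]);H=np.array([657.,-6.0,66.])/' h.py
python3 - <<'E'
from h import *
robot.movep([430,325,300],down(np.pi/2+0.3));st()
ci=viewer.camera_info("wrist");im=snap("wrist","e_wrist")
print(pin("pack1","wrist",ci))
ms=viewer.silhouettes("pack1","wrist")
def mrect(mask):
    # fit box model 100x38x38 (z 0..38) to mask outline by least squares on IoU
    from scipy.optimize import minimize
    ys,xs=np.where(mask)
    W=np.array([ray((x,y),25,ci)[:2] for x,y in zip(xs,ys)]);c=W.mean(0);vt=np.linalg.svd(W-c,full_matrices=False)[2]
    y0=np.arctan2(vt[0,1],vt[0,0])
    def ren(p):
        R=np.array([[np.cos(p[2]),-np.sin(p[2])],[np.sin(p[2]),np.cos(p[2])]])
        pts=[proj([*(p[:2]+R@[sx*50,sy*19]),z],ci) for sx in(-1,1) for sy in(-1,1) for z in(0,38)]
        h=cv2.convexHull(np.array(pts,np.float32));m=np.zeros((1600,2560),np.uint8)
        cv2.fillConvexPoly(m,np.round(h*4+1.5).astype(int),1);return m
    M=cv2.resize(mask.astype(np.uint8),(2560,1600),interpolation=cv2.INTER_NEAREST)
    f=lambda p:1-(ren(p)&M).sum()/(ren(p)|M).sum()
    r=minimize(f,[*c,y0],method="Nelder-Mead",options=dict(initial_simplex=[[*c,y0],[c[0]+6,c[1],y0],[c[0],c[1]+6,y0],[*c,y0+.1]],maxiter=90))
    return r.x,1-r.fun
for m in ms: 
    if m["confidence"]>.3: print(m["confidence"],m["mask"].sum(),*mrect(m["mask"]))
st()
E
```

```text
t 13.61 tcp [430.7 323.9 300. ] F [0.2 0.7 0. ] gw 0.603
[(array([487.4, 387.8,  17.4]), 0.97)]
0.62 523 [ 5.46193295e+02  2.50449873e+02 -3.83965581e-01] 0.22091979513173876
0.58 2413 [4.88059003e+02 3.86018198e+02 3.54919616e-01] 0.9519189685073014
 t 13.76 tcp [430.8 323.9 300.3] F [-0.6  0.2  0.6] gw 0.602
```

View pics/e_wrist.png

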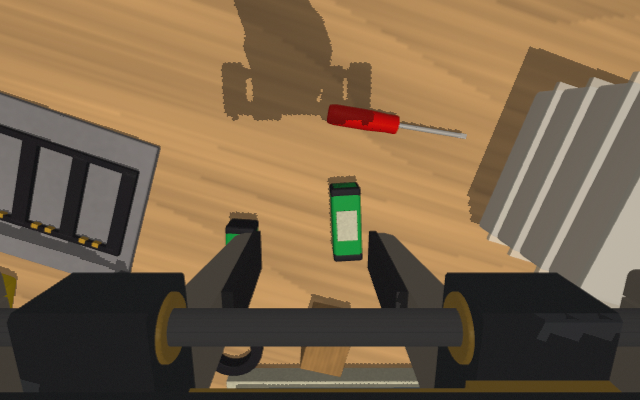

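Pack B's box fit is (488,386), yaw 0.355, IoU 0.95, and it agrees with the pinpoints. I'll grasp it, lift it, and check its offset in the hand.

```bash
cat >> h.py <<'E'
def ren(p,ci,z0,s=4):
    c,sn=np.cos(p[2]),np.sin(p[2]);R=np.array([[c,-sn],[sn,c]])
    pts=[proj([*(np.array(p[:2])+R@[sx*50,sy*19]),z],ci) for sx in(-1,1) for sy in(-1,1) for z in(z0,z0+38)]
    h=cv2.convexHull(np.array(pts,np.float32));m=np.zeros((400*s,640*s),np.uint8)
    cv2.fillConvexPoly(m,np.round(h*s+1.5).astype(int),1);return m
def fitbox(mask,ci,z0=0,init=None,s=4):
    "fit 100x38x38 box on height z0 to a mask: [x,y,yaw], IoU"
    from scipy.optimize import minimize
    if init is None:
        ys,xs=np.where(mask);W=np.array([ray((x,y),z0+25,ci)[:2] for x,y in zip(xs,ys)]);c=W.mean(0);vt=np.linalg.svd(W-c,full_matrices=False)[2]
        init=[*c,np.arctan2(vt[0,1],vt[0,0])]
    init=np.array(init,float);M=cv2.resize(mask.astype(np.uint8),(640*s,400*s),interpolation=cv2.INTER_NEAREST)
    def f(p): r=ren(p,ci,z0,s);return 1-(r&M).sum()/(r|M).sum()
    r=minimize(f,init,method="Nelder-Mead",options=dict(initial_simplex=init+np.array([[0,0,0],[6,0,0],[0,6,0],[0,0,.1]]),maxiter=90))
    y=r.x[2]; y=(y+np.pi/2)%np.pi-np.pi/2
    return np.array([r.x[0],r.x[1],y]),1-r.fun
E
python3 - <<'E'
from h import *
x,y,yaw=488,386.5,.355
o=down(np.pi/2+yaw)
grip(0.75)
robot.movep([x,y,100],o)
robot.servo_line([x,y,11],feed=120);st("at")
grip(0.0,40);st("grip")
robot.servo_line([x,y,140],feed=150);st("up")
ci=viewer.camera_info("wrist");snap("wrist","f_wrist");print(pin("pack1","wrist",ci))
E
```

```text
at t 15.93 tcp [488.6 386.9  11.8] F [0.  0.3 0.4] gw 0.75
grip t 16.49 tcp [488.3 386.2  11.4] F [ 0.2 -1.2  3.5] gw 0.412
up t 17.5 tcp [487.2 386.1 138.9] F [ 0.5 -0.5 -2.8] gw 0.411
[(array([578.5, 263. ,  21.1]), 0.76), (array([486.4, 385.4, 141.8]), 0.63)]
```

View pics/f_wrist.png

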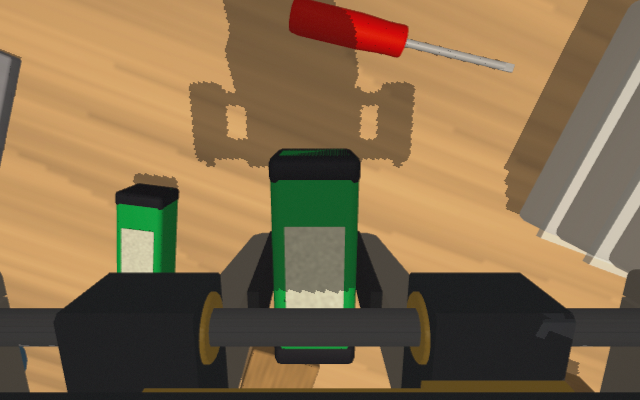

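```bash
python3 - <<'E'
from h import *
im=cv2.imread("pics/f_wrist.png")
cv2.imwrite("pics/f_crop.png",cv2.resize(im[140:370,250:380],(452,800),interpolation=cv2.INTER_CUBIC)[:600])
ci=viewer.camera_info("wrist");s=robot.observe();R=Rn.from_rotvec(s["tcp_rot"]).as_matrix()
for zc in(-8,):
  for d in(-3,0,3):
    print(d,[np.round(proj(s["tcp_pos"]+R@[zc+v,w,d+e],ci),1).tolist() for e in(-50,50) for v,w in((-19,-19),(-19,19),(19,19))])
E
```

```text
-3 [[267.3, 148.3], [360.8, 148.2], [351.1, 141.2], [274.2, 359.9], [354.1, 359.8], [346.8, 315.4]]
0 [[267.6, 155.6], [360.5, 155.6], [351.0, 147.1], [274.4, 365.3], [353.9, 365.2], [346.7, 320.0]]
3 [[267.8, 163.0], [360.3, 162.9], [350.8, 152.9], [274.5, 370.7], [353.7, 370.6], [346.6, 324.5]]
```

View pics/f_crop.png

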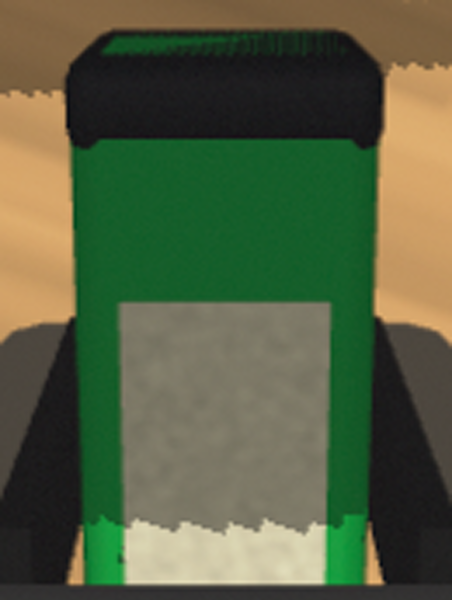

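The held pack is centred on the tool to about 1 mm (end edges at rows 148 and 363 against the model's 147 and 365). I'll place it in the far bay.

```bash
python3 - <<'E'
from h import *
b=O-64*dy;o=down(np.pi/2+YAW);print(b)
robot.movep([b[0],b[1],150],o);st("above")
robot.servo_line([b[0],b[1],45],feed=150);st()
robot.servo_line([b[0],b[1],25.5],feed=50);st("low")
ci=viewer.camera_info("wrist");snap("wrist","g_wrist")
robot.servo_line([b[0],b[1],23],feed=30);st("down")
E
```

```text
[559.1209719  -65.43521093   0.        ]
above t 19.27 tcp [559.5 -63.5 149.9] F [-0.  -0.5 -3. ] gw 0.41
 t 20.12 tcp [559.9 -65.5  45.7] F [ 0.3 -0.6 -2.4] gw 0.412
low t 20.67 tcp [558.9 -65.5  25.2] F [-0.2  0.2 -1.6] gw 0.408
down t 20.97 tcp [559.8 -65.6  23.4] F [ 1.3  0.2 -1. ] gw 0.41
```

View pics/g_wrist.png

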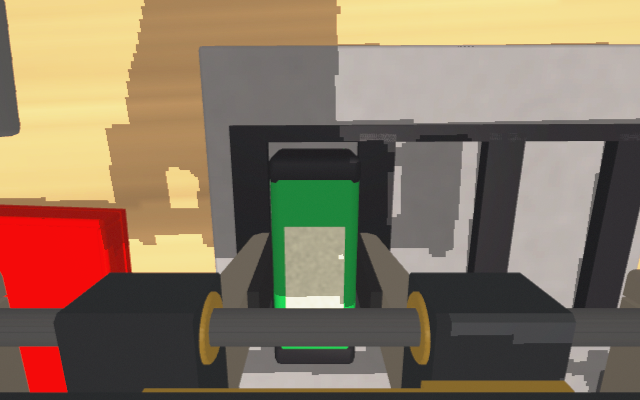

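The pack sits inside the bay outline, with its front bottom edge at row 149 and the bay's front edge at row 142. I'll release it and go look at pack A.

```bash
python3 - <<'E'
from h import *
grip(0.6);st("rel")
s=robot.observe();robot.servo_line(s["tcp_pos"]+[0,0,110],feed=200)
robot.movep([510,264,280],down(np.pi/2+0.24));st("view")
ci=viewer.camera_info("wrist");snap("wrist","h_wrist")
print(pin("pack1","wrist",ci))
for m in viewer.silhouettes("pack1","wrist"):
    if m["confidence"]>.3: print(m["confidence"],m["mask"].sum(),*fitbox(m["mask"],ci))
ci=viewer.camera_info("top");snap("top","h_top");print(pin("pack1","top",ci),pin("clamp_grip","top",ci))
st()
E
```

```text
rel t 21.42 tcp [559.1 -65.4  23. ] F [-0.8  0.  -0. ] gw 0.595
view t 23.48 tcp [510.4 262.3 279.3] F [-0.7  0.8 -0.3] gw 0.596
[(array([582.2, 264.5,  21.2]), 0.68), (array([557.6, -60.5,  30.4]), 0.58)]
0.95 4649 [ 5.62477085e+02 -7.37561719e+01 -3.73801721e-02] 0.9462824251923991
0.86 2517 [5.79791957e+02 2.65149465e+02 2.19379530e-01] 0.9678901289205311
[(array([580.8, 265. ,  19.3]), 0.85), (array([555.3, -64.2,  31.3]), 0.72), (array([ 303.7, -360.9,   -1.5]), 0.16)] [(array([689.9,  -9.7, 258.4]), 0.71)]
 t 23.78 tcp [510.3 263.2 279.8] F [-0.8  0.2  0.3] gw 0.598
```

View pics/h_wrist.png

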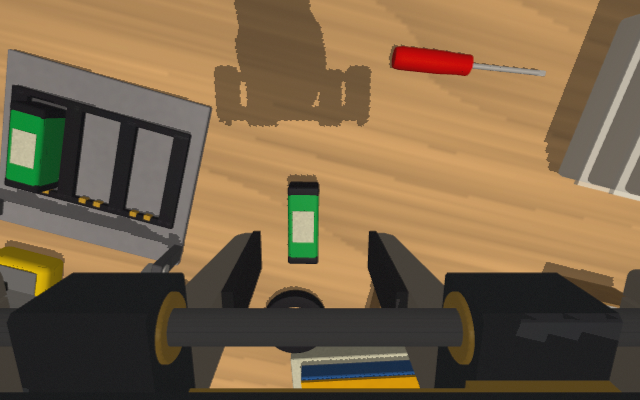

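View pics/h_top.png

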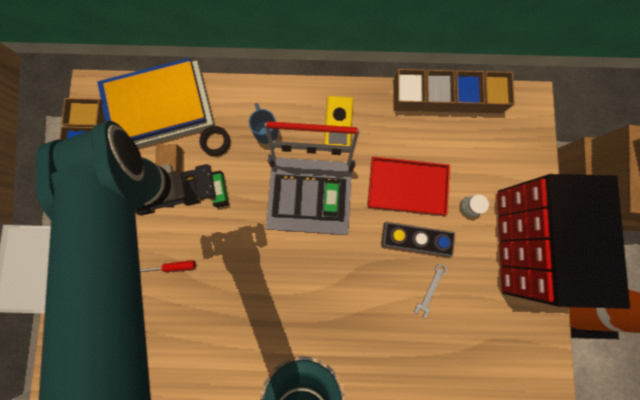

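The first pack lies in the right-hand bay (top px (331,197)). Pack A fits at (580,265), yaw 0.219. I'll pick it and place it in the left bay.

```bash
python3 - <<'E'
from h import *
x,y,yaw=580,265,.22
o=down(np.pi/2+yaw)
grip(0.75)
robot.movep([x,y,100],o)
robot.servo_line([x,y,11],feed=120);st("at")
grip(0.0,40);st("grip")
robot.servo_line([x,y,140],feed=150);st("up")
ci=viewer.camera_info("wrist");snap("wrist","i_wrist")
s=robot.observe();R=Rn.from_rotvec(s["tcp_rot"]).as_matrix()
for d in(-3,0,3):
    print(d,[np.round(proj(s["tcp_pos"]+R@[-8+v,w,d+e],ci),1).tolist() for e in(-50,50) for v,w in((-19,-19),(-19,19),(19,19))])
im=cv2.imread("pics/i_wrist.png");cv2.imwrite("pics/i_crop.png",cv2.resize(im[130:380,230:400],(408,600)))
E
```

```text
at t 25.87 tcp [580.7 265.2  11.8] F [ 0.5 -0.2 -0.4] gw 0.751
grip t 26.43 tcp [580.2 264.8  11.3] F [-1.3 -1.5  3.1] gw 0.412
up t 27.44 tcp [579.1 264.8 138.8] F [-0.2  1.1 -4.3] gw 0.406
-3 [[266.7, 148.1], [360.0, 148.1], [350.5, 141.1], [273.6, 359.5], [353.4, 359.5], [346.2, 315.1]]
0 [[266.9, 155.5], [359.8, 155.5], [350.4, 147.0], [273.8, 364.9], [353.2, 364.8], [346.1, 319.7]]
3 [[267.2, 162.8], [359.5, 162.8], [350.2, 152.8], [274.0, 370.3], [353.0, 370.2], [346.0, 324.2]]
```

View pics/i_crop.png

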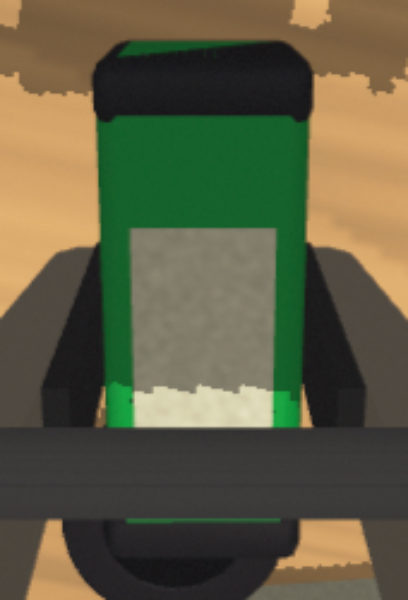

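Centred again to within 1 mm. Placing.

```bash
python3 - <<'E'
from h import *
b=O+64*dy;o=down(np.pi/2+YAW)
robot.movep([b[0],b[1],150],o);st("above")
robot.servo_line([b[0],b[1],45],feed=150)
robot.servo_line([b[0],b[1],25.5],feed=50);s=st("low")
snap("wrist","j_wrist")
robot.servo_line([b[0],b[1],23],feed=30);s=st("down")
if s["grip_width"]>.38 and s["contact_force"][2]<15:
    grip(0.6);st("rel")
    s=robot.observe();robot.servo_line(s["tcp_pos"]+[0,0,110],feed=200)
    robot.servo_line([440,0,250],feed=300,rotation=down(np.pi/2+YAW));
    for cam in("wrist","scene","top"):
        ci=viewer.camera_info(cam);snap(cam,"k_"+cam);print(cam,pin("pack1",cam,ci))
    for m in viewer.silhouettes("pack1","top"):
        if m["confidence"]>.3: print(m["confidence"],m["mask"].sum(),*fitbox(m["mask"],ci,12))
    print(O+64*dy,O-64*dy);st()
E
```

```text
above t 28.32 tcp [565.   63.8 149.9] F [-0.3  0.3 -3.7] gw 0.408
low t 29.71 tcp [564.8  62.3  25.2] F [ 0.1 -0.1 -3.9] gw 0.411
down t 30.01 tcp [565.6  62.4  23.4] F [ 0.7  0.  -2.4] gw 0.412
rel t 30.46 tcp [564.9  62.4  23.1] F [-0.4 -1.2  0.4] gw 0.601
wrist [(array([558.4, -64.9,  28.1]), 0.63), (array([565.8,  62.3,  33.2]), 0.59)]
scene [(array([563.1,  67.3,  32. ]), 0.59), (array([559.3, -65.9,  30.1]), 0.54)]
top [(array([564.3,  65. ,  33.5]), 0.81), (array([557.3, -64.6,  30.1]), 0.59), (array([560.2, -67.2,  10.4]), 0.35)]
0.66 245 [ 5.77768526e+02 -6.72898436e+01 -4.23504588e-02] 0.48268156424581
0.52 248 [5.86839977e+02 6.09184790e+01 1.14317577e-02] 0.47870280735721193
[564.8790281   62.43521093   0.        ] [559.1209719  -65.43521093   0.        ]
 t 32.27 tcp [440.1   0.  249.3] F [-0.1  0.2 -0.4] gw 0.599
```

View pics/k_wrist.png

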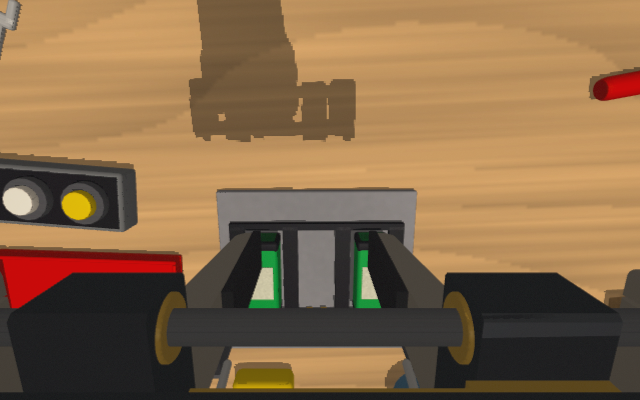

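View pics/k_scene.png

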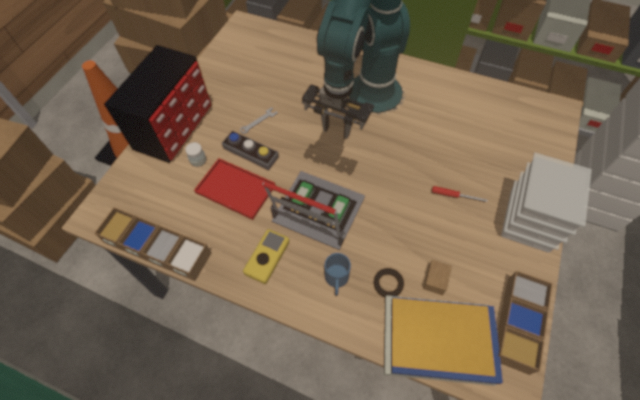

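Both packs sit in the outer bays, matching the bay centres within about 3 mm at z about 31. No third pack shows. I'll shut the clamp.

```bash
cat >> h.py <<'E'
def swing(t0,t1,n,feed=130,tol=60):
    s=robot.observe();off=s["tcp_pos"]-handle(t0);print("off",np.round(off,1))
    for th in np.linspace(t0,t1,n+1)[1:]:
        robot.servo_line(handle(th)+off,feed=feed)
        s=robot.observe();F=s["contact_force"]
        print("%.2f"%th,np.round(s["tcp_pos"],1),np.round(F,1),round(s["grip_width"],3),round(s["t"],2))
        if np.linalg.norm(F)>tol or s["grip_width"]<.1: print("STOP");return False
    return True
E
python3 - <<'E'
from h import *
o=down(YAW);p=handle(1.74);print(p)
robot.movep([520,-4,350],o)
robot.movep(p+[0,0,60],o)
robot.servo_line(p+[0,0,-19],feed=120);st("at")
grip(0.0,30);st("grip")
ok=swing(1.74,0.1,9)
if ok: ok=swing(0.1,0.0,2,feed=50); 
snap("scene","l_scene");ci=viewer.camera_info("scene");print(pin("clamp_grip","scene",ci),pin("pack1","scene",ci))
E
```

```text
[689.80425999  -7.47718894 258.21523987]
at t 35.13 tcp [690.2  -7.6 240.3] F [ 0.1 -0.6  0.4] gw 0.602
grip t 35.82 tcp [689.7  -7.5 239.2] F [ 0.2  0.5 -0.3] gw 0.162
off [ -0.1   0.  -19. ]
1.56 [655.   -6.  243.3] [-0.1 -0.7  7.3] 0.163 36.24
1.38 [619.4  -4.4 238.9] [-2.3 -0.2  7.2] 0.162 36.67
1.19 [585.   -2.9 228.1] [-2.8 -0.8  3.6] 0.167 37.09
1.01 [553.3  -1.5 211.9] [-0.3 -1.8  0.2] 0.166 37.52
0.83 [ 5.257e+02 -3.000e-01  1.907e+02] [ 1.7 -2.2 -3.8] 0.163 37.94
0.65 [502.1   0.8 164.7] [ 2.2 -2.  -4.6] 0.164 38.37
0.46 [483.2   1.8 134.6] [ 2.3 -1.8 -3.9] 0.161 38.79
0.28 [469.9   2.5 101.6] [ 0.7 -1.9 -2.5] 0.163 39.22
0.10 [462.7   2.9  66.7] [-0.9 -0.3 -1.6] 0.164 39.64
off [ -0.5   0.2 -18.8]
0.05 [461.8   3.   56.8] [-0.7 -1.  -1.6] 0.163 39.98
0.00 [461.3   3.   46.8] [-2.2 -1.1 -2. ] 0.163 40.33
[(array([461.2,   2.1,  71.4]), 0.79)] [(array([560.5, -61.7,  31.7]), 0.65), (array([559.1, -65.3,  16.4]), 0.65), (array([564.7,  65.4,  32.2]), 0.64)]
```

View pics/l_scene.png

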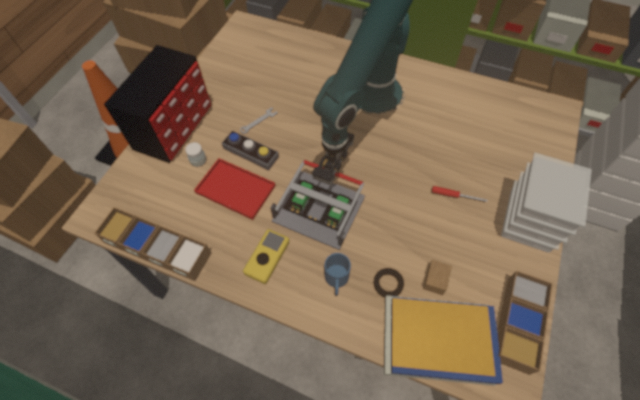

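The handle reads level. I'll press slightly further to feel the stop.

```bash
python3 - <<'E'
from h import *
p=robot.observe()["tcp_pos"]
for dz in(2,4,6,8):
    robot.servo_line(p-[0,0,dz],feed=30);s=st(dz)
    if s["contact_force"][2]>12: break
robot.hold(0.3)
grip(0.5);st("rel")
robot.servo_line(p+[0,0,120],feed=200)
for cam in("top","scene"):
    ci=viewer.camera_info(cam);snap(cam,"m_"+cam)
    for n in("clamp_grip","key_white_top","key_yellow_top","key_blue_top","pack1"): print(cam,n,pin(n,cam,ci))
E
```

```text
2 t 40.73 tcp [461.3   3.   45. ] F [-2.5 -1.6 -2.4] gw 0.164
4 t 40.98 tcp [461.3   3.   42.9] F [-2.8 -1.1 -1.3] gw 0.162
6 t 41.23 tcp [461.3   3.   41.6] F [-5.5 -0.9 10.7] gw 0.167
8 t 41.48 tcp [461.3   3.1  40.7] F [-10.1  -1.1  27.7] gw 0.163
rel t 42.39 tcp [461.3   3.   39. ] F [-0.  -0.1 -0. ] gw 0.5
top clamp_grip []
top key_white_top [(array([ 446.8, -320.5,   58.4]), 0.54)]
top key_yellow_top [(array([ 458.6, -255.9,   55.9]), 0.43)]
top key_blue_top [(array([ 438.9, -374.8,   61.6]), 0.61)]
top pack1 [(array([563.5,  61.5,  33.8]), 0.66), (array([558.3, -65.5,  32.4]), 0.48)]
scene clamp_grip [(array([459.7,   2.8,  65.4]), 0.92)]
scene key_white_top [(array([ 445.5, -314. ,   55.5]), 0.65)]
scene key_yellow_top [(array([ 459.8, -257.2,   55.4]), 0.64), (array([ 304.9, -356.2,    2.4]), 0.6), (array([348.5, 404.1,  -1.3]), 0.23), (array([564.2,  64.9,  29.5]), 0.22)]
scene key_blue_top [(array([ 440.3, -375.6,   54. ]), 0.37)]
scene pack1 [(array([558.7, -63.7,  30.4]), 0.63), (array([566.3,  66.5,  32.5]), 0.59)]
```

View pics/m_top.png

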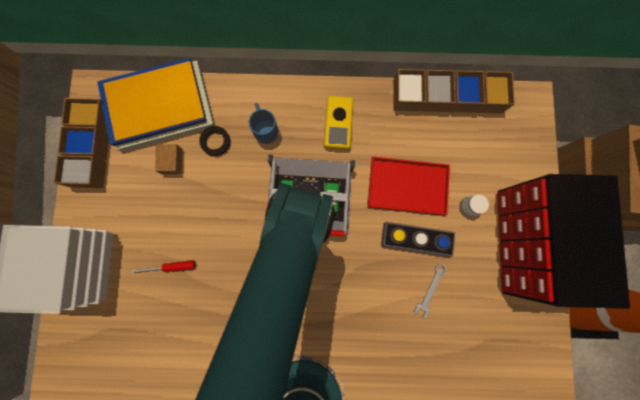

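The clamp is against its stop, with 28 N of reaction, and the handle is at z about 65. Now I'll take a close look at the keys.

```bash
python3 - <<'E'
from h import *
im=cv2.imread("pics/m_top.png")[:,:,::-1].astype(int);ci=viewer.camera_info("top")
r,g,b=im[...,0],im[...,1],im[...,2];box=np.zeros(r.shape,bool);box[222:256,380:456]=1
for n,m in(("w",(r>150)&(g>140)&(b>120)),("y",(r>150)&(g>110)&(b<100)),("b",(b>90)&(r<70))):
    ys,xs=np.where(m&box);print(n,len(xs),np.round(ray((xs.mean(),ys.mean()),58,ci),1))
o=down(YAW-.1)
robot.movep([447,-250,230],o);grip(0.0,20);st()
ci=viewer.camera_info("wrist");snap("wrist","n_wrist")
for n in("key_white_top","key_yellow_top","key_blue_top"): print(n,pin(n,"wrist",ci))
E
```

```text
w 96 [ 448.9 -317.6   58. ]
y 697 [ 456.1 -304.    58. ]
b 99 [ 441.  -379.6   58. ]
 t 45.58 tcp [ 447. -250.  230.] F [-1.  -0.3  0.5] gw 0.004
key_white_top []
key_yellow_top [(array([ 456.2, -256.6,   54.1]), 0.72), (array([ 443.8, -377.6,   59.4]), 0.32)]
key_blue_top [(array([ 443.9, -378.2,   59.2]), 0.46)]
```

View pics/n_wrist.png

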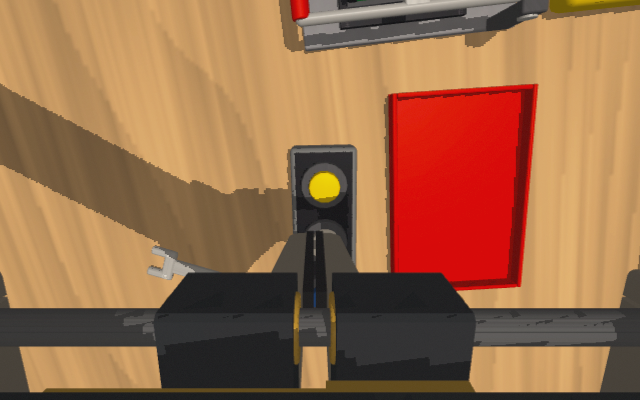

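```bash
cat >> h.py <<'E'
def press(xy,o,zmin=49):
    robot.movep([*xy,85],o);robot.servo_line([*xy,62],feed=100);s=robot.observe();f0=s["contact_force"][2]
    z=60;log=[]
    while z>=zmin:
        robot.servo_line([*xy,z],feed=25);s=robot.observe();f=s["contact_force"][2]-f0
        log.append((round(s["tcp_pos"][2],1),round(f,1)))
        if f>14: break
        z-=1.5
    robot.hold(0.15);s=robot.observe();log.append((round(s["tcp_pos"][2],1),round(s["contact_force"][2]-f0,1)))
    robot.servo_line([*xy,85],feed=100);print(xy,log,round(robot.observe()["t"],1))
E
python3 - <<'E'
from h import *
ci=viewer.camera_info("wrist");print(ray((324,187),58,ci))
press([448.5,-317.5],down(YAW-.1))
E
```

```text
[ 457.18767497 -253.49562      58.        ]
[448.5, -317.5] [(np.float64(60.3), np.float64(-0.3)), (np.float64(58.5), np.float64(0.4)), (np.float64(57.1), np.float64(3.1)), (np.float64(55.6), np.float64(2.8)), (np.float64(54.0), np.float64(3.0)), (np.float64(52.5), np.float64(5.8)), (np.float64(52.2), np.float64(17.2)), (np.float64(52.3), np.float64(17.1))] 49.2
```

The white key travelled from about 58 to a hard stop at 52.2, a full 6 mm. Now yellow, then blue.

```bash
python3 - <<'E'
from h import *
press([457.3,-255.5],down(YAW-.1))
press([440.5,-378.5],down(YAW-.1))
E
```

```text
[457.3, -255.5] [(np.float64(60.2), np.float64(0.3)), (np.float64(58.6), np.float64(-1.1)), (np.float64(57.1), np.float64(1.5)), (np.float64(55.6), np.float64(2.5)), (np.float64(54.0), np.float64(3.6)), (np.float64(52.5), np.float64(4.8)), (np.float64(52.2), np.float64(17.2)), (np.float64(52.2), np.float64(18.1))] 52.4
[440.5, -378.5] [(np.float64(60.2), np.float64(0.3)), (np.float64(58.6), np.float64(-0.2)), (np.float64(57.2), np.float64(2.4)), (np.float64(55.6), np.float64(3.5)), (np.float64(54.1), np.float64(4.3)), (np.float64(52.6), np.float64(5.1)), (np.float64(52.3), np.float64(14.8)), (np.float64(52.3), np.float64(14.9))] 55.7
```

All three keys reached their stops. I'll open the clamp again.

```bash
python3 - <<'E'
from h import *
o=down(YAW);p=handle(0.0)
s=robot.observe();robot.servo_line([s["tcp_pos"][0],s["tcp_pos"][1],180],feed=250)
robot.movep(p+[0,0,90],o);grip(0.5)
robot.servo_line(p+[0,0,-20],feed=120);st("at")
grip(0.0,30);st("grip")
ok=swing(-0.01,1.74,9,feed=150)
if ok:
    grip(0.6);s=robot.observe();robot.servo_line(s["tcp_pos"]+[0,0,60],feed=200)
    robot.servo_line([480,-4,300],feed=300)
    for cam in("top","scene"):
        ci=viewer.camera_info(cam);snap(cam,"o_"+cam)
        for n in("clamp_grip","pack1"): print(cam,n,pin(n,cam,ci))
st()
E
```

```text
at t 59.53 tcp [462.6   2.7  46.4] F [ 0.  -0.7 -0.8] gw 0.502
grip t 60.11 tcp [461.2   3.   46.1] F [-3.8 -0.4  5.1] gw 0.163
off [ -1.    0.2 -18. ]
0.18 [464.6   2.8  83.7] [ 0.  -0.4 -0.5] 0.159 60.51
0.38 [474.4   2.4 119.5] [-2.   0.1 -0.8] 0.163 60.91
0.57 [490.4   1.8 153.1] [-5.7  0.3  3.3] 0.162 61.31
0.77 [511.7   0.9 182.5] [-14.7   0.4  12.2] 0.165 61.71
0.96 [ 5.402e+02 -3.000e-01  2.088e+02] [-22.2   2.9  29.8] 0.161 62.11
1.16 [578.2  -1.9 229. ] [-9.9  2.5 24.8] 0.161 62.51
1.35 [615.9  -3.6 240.1] [-1.9  1.4 12.5] 0.162 62.91
1.55 [653.3  -5.2 243.7] [-1.   1.3  7. ] 0.164 63.31
1.74 [690.   -6.9 240. ] [2.1 1.6 4.2] 0.166 63.71
top clamp_grip [(array([692.3, -11.3, 256.8]), 0.86)]
top pack1 []
scene clamp_grip [(array([687.8,  -4.1, 257.1]), 0.76), (array([788.6, -81.6,  -6.8]), 0.32)]
scene pack1 [(array([552.3, -64.9,  33.2]), 0.54)]
 t 66.12 tcp [480.4  -4.4 299.8] F [ 1.3 -0.5  0.4] gw 0.598
```

View pics/o_scene.png

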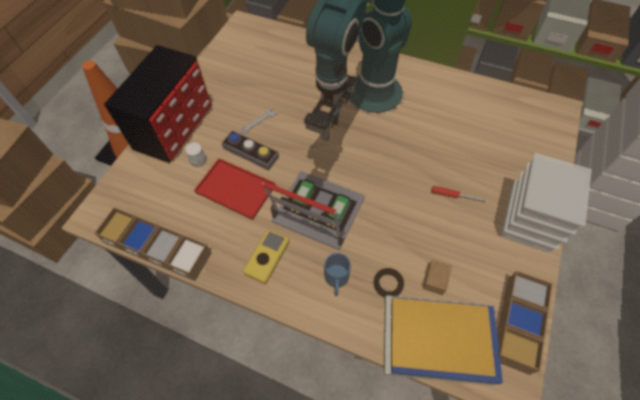

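The clamp is open and both packs are still in the dock. I'll take one wrist look to get their exact poses before grasping.

```bash
python3 - <<'E'
from h import *
ci=viewer.camera_info("wrist");snap("wrist","p_wrist");print(pin("pack1","wrist",ci))
for m in viewer.silhouettes("pack1","wrist"):
    if m["confidence"]>.3: print(m["confidence"],m["mask"].sum(),*fitbox(m["mask"],ci,12))
E
```

```text
[(array([554.1, -63.4,  27.4]), 0.96), (array([565.8,  62. ,  33. ]), 0.95)]
0.92 2753 [ 5.55598064e+02 -6.39975377e+01 -3.82482935e-02] 0.93386782048019
0.55 2968 [ 5.64523930e+02  6.35915976e+01 -4.56859584e-02] 0.987378883020751
```

View pics/p_wrist.png

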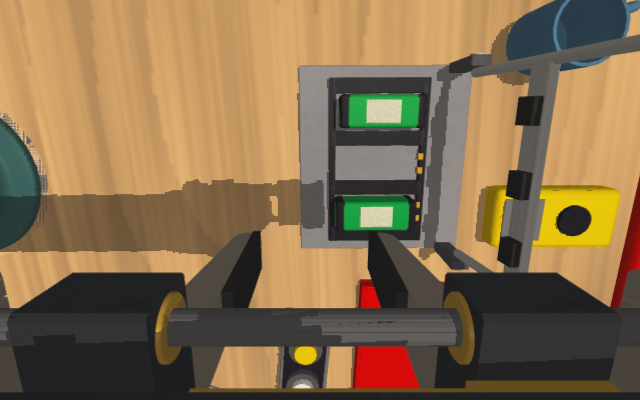

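```bash
cat >> h.py <<'E'
T=np.array([604.,-294.5,0]);TY=-0.087
ty=np.array([-np.sin(TY),np.cos(TY),0])
def totray(x,y,slot,tag):
    robot.movep([x,y,150],down(np.pi/2+YAW));grip(0.6)
    robot.servo_line([x,y,23.2],feed=130);st("at")
    grip(0.0,40);s=st("grip")
    robot.servo_line([x,y,140],feed=150);s=st("up");snap("wrist",tag+"_up")
    if not .37<s["grip_width"]<.45: print("BAD GRIP");return
    q=T+slot*ty;o=down(np.pi/2+TY)
    robot.movep([q[0],q[1],130],o);st("over")
    robot.servo_line([q[0],q[1],30],feed=150);s=st("near")
    if not .37<s["grip_width"]<.45: print("BAD GRIP");return
    snap("wrist",tag+"_near")
    robot.servo_line([q[0],q[1],17],feed=50);s=st("low")
    grip(0.6);st("rel")
    robot.servo_line([q[0],q[1],150],feed=200)
E
python3 - <<'E'
from h import *
totray(556,-64.7,-50,"q")
ci=viewer.camera_info("top");snap("top","q_top");print(pin("pack1","top",ci))
E
```

```text
at t 69.26 tcp [556.6 -64.9  23.9] F [-0.8 -0.6 -0. ] gw 0.598
grip t 69.66 tcp [556.4 -64.6  23.8] F [-0.7  0.   5.4] gw 0.411
up t 70.58 tcp [555.1 -64.4 139. ] F [ 0.3 -0.  -3.8] gw 0.413
over t 71.72 tcp [ 600.3 -342.   129.4] F [ 0.3  0.4 -2.9] gw 0.412
near t 72.54 tcp [ 600.3 -344.7   30.9] F [-0.1  0.4 -2.6] gw 0.409
low t 73.0 tcp [ 599.7 -344.3   16.8] F [ 0.1 -0.5 -2.5] gw 0.411
rel t 73.45 tcp [ 599.7 -344.4   17.2] F [0.6 0.9 0.4] gw 0.603
[(array([ 595.3, -343.3,   24.4]), 0.47)]
```

View pics/q_near.png

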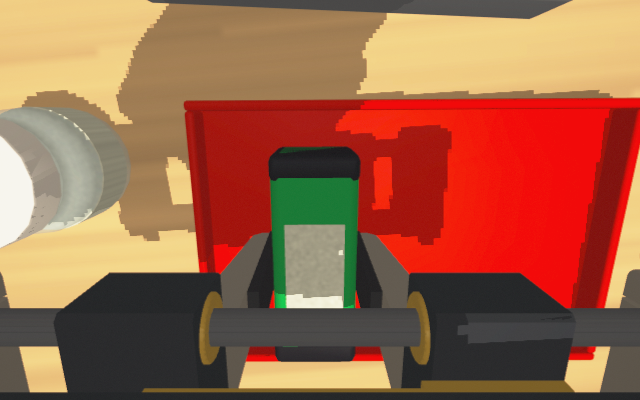

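View pics/q_top.png

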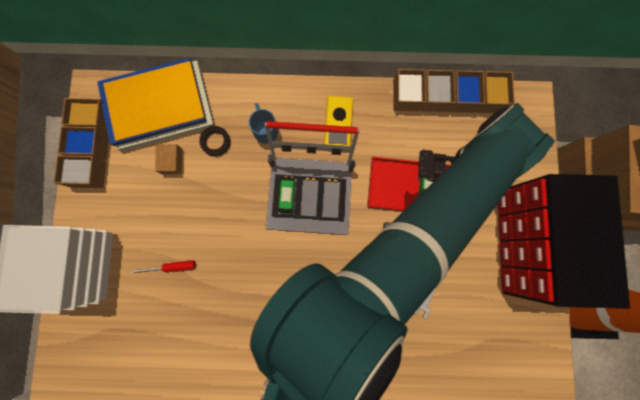

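The first pack went in the tray's right part, inside its walls. The other is still in the left bay (top px (287,194)).

```bash
python3 - <<'E'
from h import *
robot.movep([560,-60,200],down(np.pi/2+YAW))
totray(565,63,50,"r")
s=robot.observe();robot.servo_line([450,-250,260],feed=300)
for cam in("wrist","top","scene"):
    ci=viewer.camera_info(cam);snap(cam,"r_"+cam);print(cam,pin("pack1",cam,ci))
st()
E
```

```text
at t 77.42 tcp [565.7  63.   23.9] F [-0.  -0.7 -0. ] gw 0.603
grip t 77.83 tcp [565.4  63.   23.8] F [-0.8 -0.   5.3] gw 0.412
up t 78.75 tcp [564.1  63.1 139. ] F [ 1.   0.1 -3.3] gw 0.41
over t 79.98 tcp [ 608.9 -242.3  129.5] F [ 0.7  0.2 -2.9] gw 0.408
near t 80.8 tcp [ 609.1 -245.    30.9] F [ 0.3 -0.3 -3.6] gw 0.411
low t 81.26 tcp [ 608.4 -244.7   16.9] F [ 0.5  0.  -2.8] gw 0.409
rel t 81.71 tcp [ 608.4 -244.8   17.2] F [-0.4  0.2 -0.1] gw 0.604
wrist [(array([ 606.9, -245.6,   26.3]), 0.89), (array([ 594.2, -340.6,   19.8]), 0.57), (array([ 449.2, -315.1,   59.9]), 0.41)]
top [(array([ 598.6, -343.4,   25.2]), 0.91), (array([ 606.9, -244.8,   24.7]), 0.61)]
scene [(array([ 607.5, -242.5,   25.5]), 0.9), (array([ 597.4, -341.7,   22.1]), 0.78), (array([561.3,  59.5,  11. ]), 0.7), (array([698.9,  -5.5, 254.2]), 0.45)]
 t 83.62 tcp [ 450.2 -249.8  259.1] F [0.3 0.2 0.3] gw 0.599
```

View pics/r_scene.png

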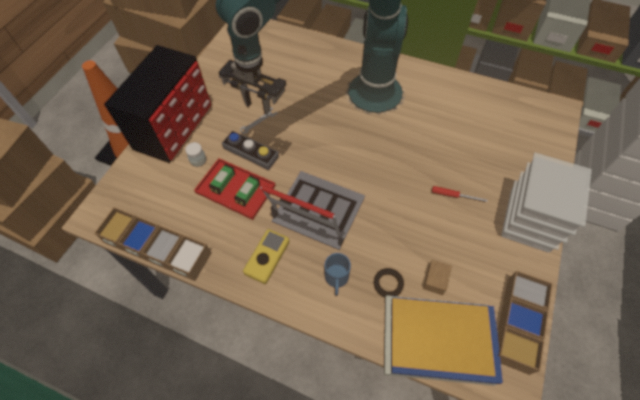

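View pics/r_top.png

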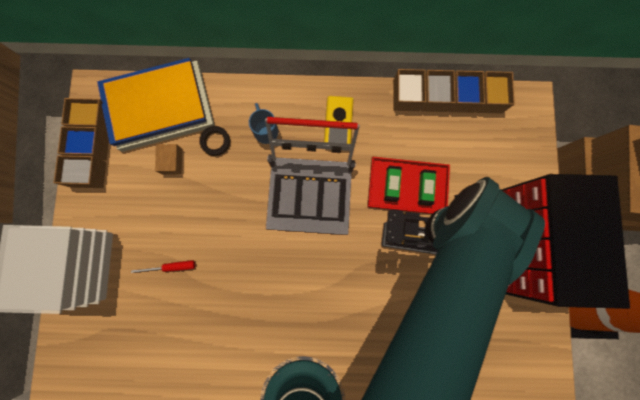

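Both packs lie in the tray (top px (393,184) and (428,188)). The dock is empty. Shutting the clamp.

```bash
python3 - <<'E'
from h import *
o=down(YAW);p=handle(1.74)
s=robot.observe()
robot.servo_line([450,-150,350],feed=300)
robot.movep([520,-4,350],o)
robot.movep(p+[0,0,60],o)
robot.servo_line(p+[0,0,-19],feed=120);st("at")
grip(0.0,30);st("grip")
if swing(1.74,0.0,10,feed=140):
    p=robot.observe()["tcp_pos"]
    for dz in(3,5,6.5,8,9.5):
        robot.servo_line(p-[0,0,dz],feed=30);s=st(dz)
        if s["contact_force"][2]>12: break
    robot.hold(0.3);grip(0.5)
    s=robot.observe();robot.servo_line(s["tcp_pos"]+[0,0,130],feed=200)
    robot.servo_line([420,150,330],feed=300)
    for cam in("top","scene"):
        ci=viewer.camera_info(cam);snap(cam,"s_"+cam)
        for n in("clamp_grip","pack1"): print(cam,n,pin(n,cam,ci))
st()
E
```

```text
at t 87.3 tcp [690.2  -7.6 240.3] F [-0.1 -0.   0.3] gw 0.604
grip t 87.98 tcp [690.7  -7.5 240.1] F [ 3.7 -0.8  6.1] gw 0.163
off [  0.8  -0.1 -18.1]
1.57 [656.5  -6.  243.6] [-0.8  0.   7.4] 0.164 88.37
1.39 [622.8  -4.6 239.8] [-1.7  0.2  6.9] 0.166 88.76
1.22 [590.   -3.1 230.4] [-2.6 -0.7  3.5] 0.167 89.15
1.04 [559.8  -1.8 216. ] [-1.  -2.3  0.9] 0.16 89.54
0.87 [532.4  -0.6 196.7] [-0.3 -0.4 -2.1] 0.162 89.93
0.70 [5.087e+02 5.000e-01 1.729e+02] [ 0.7 -1.3 -4.1] 0.161 90.33
0.52 [489.2   1.5 145.3] [-0.7 -1.3 -2. ] 0.166 90.72
0.35 [474.5   2.2 114.6] [-2.2 -1.9 -1.3] 0.165 91.11
0.17 [465.2   2.7  81.7] [-5.1 -1.2 -1.2] 0.165 91.5
0.00 [461.3   2.9  47.8] [-7.2 -0.4 -2.2] 0.164 91.89
3 t 92.16 tcp [461.3   2.9  45.7] F [-5.9 -1.5 -2.5] gw 0.165
5 t 92.41 tcp [461.3   2.9  43.7] F [-5.1 -1.8 -1.3] gw 0.168
6.5 t 92.66 tcp [461.3   2.9  42.2] F [-5.1 -1.7 -1.5] gw 0.164
8 t 92.91 tcp [461.3   2.9  41. ] F [-6.2 -1.6  3.2] gw 0.164
9.5 t 93.16 tcp [461.3   2.9  40.6] F [-11.1  -2.2  20.2] gw 0.165
top clamp_grip [(array([ 4.611e+02, -4.000e-01,  6.510e+01]), 0.62)]
top pack1 [(array([ 598. , -344.9,   26.9]), 0.93), (array([ 607.8, -244. ,   28.5]), 0.58)]
scene clamp_grip [(array([459.3,   7.1,  62.2]), 0.66)]
scene pack1 [(array([ 607.8, -242.7,   27.6]), 0.8), (array([ 598.5, -342.9,   23.4]), 0.78)]
 t 96.07 tcp [420.  149.2 329.3] F [-0.9  0.3  0. ] gw 0.499
```

View pics/s_scene.png

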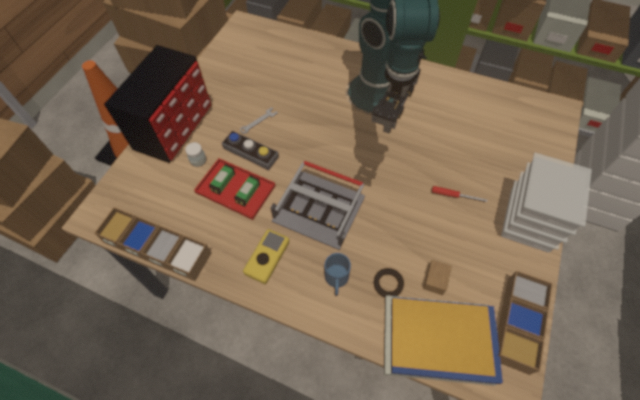

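View pics/s_top.png

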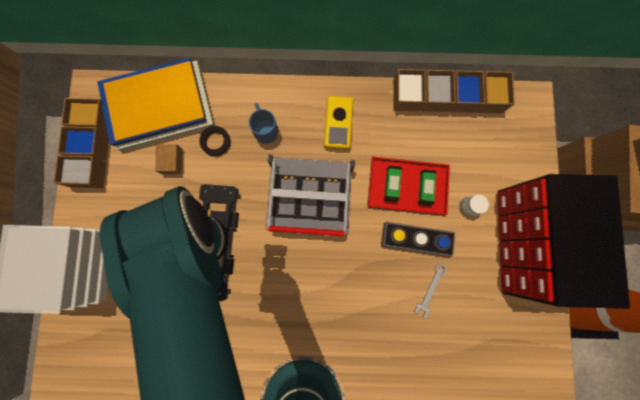

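The final pictures show the clamp shut with its handle at z about 64, both packs flat in the tray at z about 25, and the bystanders where they were. The arm is clear of everything, so I'm handing in.

```bash
python3 - <<'E'
from cell import robot
robot.job_done();print(robot.observe()["t"])
E
```

```text
the job is handed in; nothing more can be done
the job is handed in; nothing more can be done
```

I finished the whole sequence and handed it in at about 96 s of the 210 s limit. The interface gives no verdict, so what follows rests on my own checks.

- **Packs:** Only two were present. I opened the clamp, laid them in the two outer bays, and they read within a few millimetres of the bay centres before I shut the clamp.
- **Clamp over the packs:** I shut it until I felt the stop (about 28 N), with the handle level with the hinge.
- **Keys:** White, yellow and blue each went down about 6 mm to a hard stop, in that order and one at a time, with the clamp shut.
- **Second half:** I opened the clamp to about 1.74 rad, moved both packs to the tray, and shut the empty dock's clamp to its stop (about 20 N).

In the last pictures the clamp is shut, with the handle at z 62–65 mm by the cameras. Both packs lie flat in the tray, about 50 mm either side of its centre and at z about 23–28 mm. The bystanders look unmoved, and the arm is clear of everything.

**Weak or disagreeing readings:**
- While the packs sat in the dock, a few detections missed a pack or added a false one. A top-view shape fit right after placing was poor (about 0.48 overlap), but a later close-up fit confirmed both packs in place.
- I never saw the key travels or the clamp angle directly. I judged them from contact force and tool height.

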